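# Load a jaw blank into the carrier and slide it home under the marking head

### The arm

A 6-joint arm with a two-finger parallel gripper is mounted at the origin on the work surface. World frame = base frame: x ahead of the robot, y to its left, z up, the work surface at z = 0. Lengths are in m, angles in degrees, forces in N, time in s.
With the tool pointing down it reaches from about 0.275 to 0.725 m from the base axis. Payload 5.6 kg.
Tool frame: the origin (TCP) lies on the centre line of the jaws, within the pads' length; the fingertips stand 8 mm ahead of it and the grasp point (between the pads) lies 11 mm behind it (env.tips_ahead is the distance from the TCP to the fingertips, in m); z points along the fingers, y is the line along which they close (so a half turn about z gives the same grasp; the last joint's range is limited). The gripper opens to 85 mm and grips with 20 to 120 N. Pads are 22 mm wide; open, the fingers measure 114 mm over their backs; the gripper's body (76 mm by 85 mm) begins 54 mm behind the grasp point. The pads swing forward as they close: fully open they stand 13 mm farther back than shut.
Start: joints at [-49.125, 14.616, 6.199, 0, -81.583, -16.306], TCP at [0.229, -0.5, 0.239] pointing down, gripper open.
Joint ranges: [-168.99, 168.99], [-69.2, 112.95], [-62.41, 85.93], [-164.36, 98.24], [-168.68, -3.75], [-174.98, 174.98]. Speed limits (degrees/s): [147.25, 147.25, 180, 180, 180, 180].

### API

Orientations are given as a 3x3 rotation matrix whose columns are the frame's x, y, z axes.
In Python, from bench import env gives the robot as it stands.
- The arm moves only by the shell command python3 -m inch 'ROWS' [FORCE]. ROWS is JSON, a list that holds one entry, the list of rows, each a list of 7 numbers: the shift along the world's x, y, z as a fraction of full scale, then the turn, a rotation vector about the world's x, y, z as a fraction of full scale, then the closure, from 0 (fully open) to 1 (shut). In form: [[[x, y, z, ax, ay, az, jaw], ...]]. A call has 1 to 10 rows; each row shifts and turns the commanded pose from where the row before left it; what a row does not reach is not made up. Full scale, the value 1, is 0.08 m for a shift and 180 degrees for a turn. A row lasts 1/10 s, in which the tool goes at most 50 mm and 8.59 degrees, less where a joint would pass 70% of its speed; a pose out of reach is approached as far as the arm can. A call with a number of a shift or a turn outside -1 to 1 is refused whole. A call with a gripper value outside its range is refused whole. The fingers move at their own pace and stop on an object; FORCE is the grip in N (left out, the last holds). Time passes only in rows, so rows that do not move let the fingers close. It gives the time, the measured TCP pose, the force, the opening and the grip force at its end, in the units of the state.
- env.state(): the state, without advancing time (a new reading comes with each control period).
- env.grab_frame(name): name is "scene" or "side" or "wrist"; returns the picture (384x512x3 uint8, red, green, blue); there is no depth.
- env.camera_params(name): a dict with "fov_y" (degrees; the focal length in pixels is half the picture's height over the tangent of half this angle, whatever the lens; pixels are square), "cx", "cy" (the principal point, pixels), "k1" (the pictures are not rectified: a ray, as slopes to the right and down, at radius r is drawn at 1 + k1 r^2 times it, then the intrinsics apply), "eye" and "orientation" of the camera in the world. Camera axes: x right, y down, z forward; pixel columns grow to the right and rows downward; lengths in m; the calibration is good to about 2 mm. A picture is of the moment at which its call begins: read the wrist's pose just before it. camera_params takes no time and is no camera call; for the wrist camera it gives the pose at the moment of the call.
- env.job_done(): hands the job in; it is judged then, once.
The state is a dict: "time": time; "q": joint angles; "dq": joint speeds; "effort": joint torques, N m; "position": TCP position; "eef_rot": TCP orientation; "contact_force": force on the tool from outside, world axes, zero at the start; "wrist_torque": the same for the moment, N m; "finger_gap": finger opening in m; "grasp_force": force on a finger pad.
Only numpy, scipy, OpenCV 4.12 (cv2) and the standard library are available. Lean on these libraries where they do the work, as an engineer would, in place of code of your own. Each camera call takes 0.05 s, during which the arm holds its last target. There are 200 camera calls.

### The job

Put the T-shaped steel jaw blank flat into the T-shaped pocket of the aluminium carrier, while the pocket is still out in the open. Then slide the carrier (it has a black grip for this) along its guideway, without lifting it out of the rails, until it is fully home against the stop with the blank under the marking hood. Let go, and leave the other parts and tools on the bench where they are.

Things in the scene. Friction and masses are not known exactly. Their poses are not given: they have to be found in the camera images.
- fixture: fixed marking fixture. Origin on the bench surface; +x is the direction of travel towards the stop, +z up. Dark base plate 10 mm thick, x -310 to +130 mm; on it two steel rails along x, inner faces at y = -34 and +34 mm, outer faces at -48 and +48 mm, tops 22 mm above the bench. At the +x end a stop bar and a hood.
- stop (a point): middle of the face of the stop bar across the end of the guideway, at fixture x = +114 mm, 16 mm above the bench; axes as the fixture.
- hood (a point): middle of the lower front edge of the hood's grey roof, at fixture x = +20 mm, 46 mm above the bench. The roof covers fixture x +20 to +130 mm, y -68 to +68 mm, its top 56 mm above the bench, on four corner posts 14 mm square; a black marking head stands on it, x +52 to +118 mm, y -38 to +38 mm, up to 145 mm above the bench.
- carrier: loose aluminium carrier plate, 209 x 64 mm, 5 mm thick, 0.5 kg, lying between the rails with 2 mm play a side. Origin on its underside (10 mm above the bench), below the middle of the pocket; +x towards the stop. Nose at x = +44 mm, tail at -165 mm; the pocket end (x -44 to +44 mm) is 14 mm thick. Fully home, its nose is on the stop and its origin at x = +70 mm of the fixture.
- pocket (a point): middle of the floor of the carrier's T-shaped pocket (of its 64 x 40 mm outline), 5 mm above the carrier's underside; axes as the carrier, the stem of the T points to +x, towards the stop. The pocket is 9 mm deep: body x -32 to +12 mm, y -20 to +20 mm; stem x +12 to +32 mm, y -11 to +11 mm.
- grip (a point): point in the carrier's black upright grip, 135 mm behind the pocket's middle (carrier x = -135 mm), 50 mm above the carrier's underside. The grip is 26 mm along x, 16 mm across (y), its top 65 mm above the carrier's underside (15 mm above this point).
- blank: the T-shaped steel jaw blank, 60 mm long, 24 mm high, 0.25 kg, lying flat. Origin on its underside, in the middle of its 60 x 36 mm outline; +x along the stem of the T. Body of the T x -30 to +10 mm, 36 mm wide in y; stem x +10 to +30 mm, 18 mm wide. It goes into the pocket with its +x along the carrier's +x, with 2 mm play a side, and then stands 15 mm above the pocket's rim, 7 mm below the hood.
- shaft_a: turned steel shaft, plain steel, 85 mm long, 28 mm across at the foot; standing upright on the bench near the blank; origin under its foot. Leave alone.
- shaft_b: turned steel shaft, plain steel, 85 mm long, 28 mm across at the foot; standing upright on the bench to the right; origin under its foot. Leave alone.
- shaft_c: turned steel shaft, plain steel, 85 mm long, 28 mm across at the foot; lying on the bench beyond the fixture; origin on its underside. Leave alone.
- shaft_d: turned steel shaft, plain steel, 85 mm long, 28 mm across at the foot; lying on the bench beyond the fixture; origin on its underside. Leave alone.
- flange: round steel flange, 52 mm across and 12 mm thick with a 28 mm hub, 26 mm high in all, lying on the bench near the blank; origin under its middle. Leave alone.
- wrench: steel wrench, about 200 mm long, lying on the bench beyond the fixture, long axis x. Leave alone.
- thermos: green thermos bottle, 68 mm across, 190 mm tall, standing on the left of the bench; origin under its middle. Leave alone.
Mind the look-alikes: they are no part of the job. Leave any pink or turquoise look-alike of the blank alone. Of the things shaped like the carrier, the aluminium one is meant.

How it is judged:
By the outcome, as a careful person would: the job done as asked, in the order asked, and still so for the second after the job is handed in, with the robot touching nothing.
It also fails if it takes over 51 s, if anything falls off the work surface, if the arm or the gripper's body presses on something with over 40 N, if the wrist force passes 120 N, or if a joint passes its speed limit or range.

## Working session

There is one attempt and no reset: what is moved stays moved. The work goes in short steps, Python scripts to look and compute and a shell command to move; the robot and the scene stay as the last step left them, time stands still between calls to the robot, and variables do not carry over. Pictures are saved under pics/ and viewed, at most 12 in all, crops included, and the job is handed in when it is done.

```bash
ls; mkdir -p pics; python3 - <<'E'
from bench import env
import cv2,numpy as np
s=env.state();print(s['time'],s['position'],s['eef_rot'],s['finger_gap'],env.tips_ahead)
a=[]
for n in("scene","side"):
    f=env.grab_frame(n);cv2.imwrite(f'pics/{n}0.png',f[...,::-1]);p=env.camera_params(n);print(n,p)
E
```

```text
pics
0.0 [ 0.22853154 -0.49973295  0.23838925] [[-9.09495545e-01 -4.15712769e-01 -8.64995251e-04]
 [-4.15713664e-01  9.09493877e-01  1.74297506e-03]
 [ 6.21308945e-05  1.94481840e-03 -9.99998107e-01]] 0.08553864923759569 0.008
scene {'fov_y': 54.82757941446357, 'cx': 253.78787360073517, 'cy': 189.30292347199426, 'k1': 0.04238016122712472, 'eye': array([ 1.2045115 , -0.67558626,  0.66394991]), 'orientation': array([[ 0.68229111,  0.39435334, -0.61560075],
       [ 0.73107523, -0.36480733,  0.57658011],
       [ 0.00280063, -0.84344594, -0.53720676]])}
side {'fov_y': 48.073386996719435, 'cx': 255.6157602415938, 'cy': 183.0468279900807, 'k1': -0.1387761597435108, 'eye': array([0.11230554, 0.94195577, 1.04229084]), 'orientation': array([[-0.93022025, -0.2396622 ,  0.27794301],
       [-0.36676497,  0.6342681 , -0.68057876],
       [-0.01318138, -0.7350279 , -0.67790872]])}
```

View pics/scene0.png

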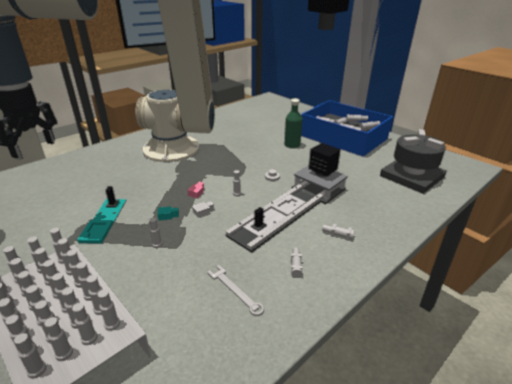

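View pics/side0.png

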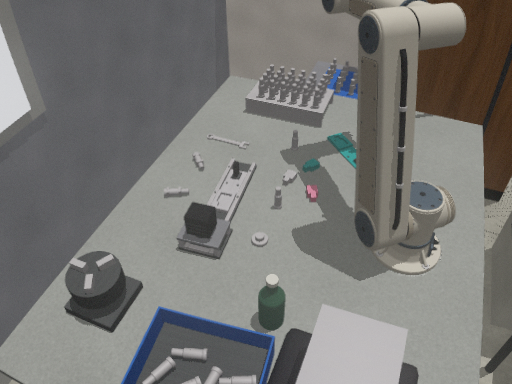

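Scene view (scene / side pixels):
- Blank candidates: grey T at (203,208) / (290,176), pink T at (197,188) / (312,192), turquoise T at (167,213) / (311,165).
- Carrier candidates: aluminium in the rails, grip at (259,215) / (236,170), and a turquoise one at (103,220) / (345,150).

I choose the grey T and the aluminium carrier, and check both in one close crop.

```bash
cat > h.py <<'E'
import numpy as np,cv2
from bench import env
def K(p):
    f=192/np.tan(np.radians(p['fov_y']/2));return f
def ray(p,uv):
    d=(np.array(uv,float)-[p['cx'],p['cy']])/K(p);u=d.copy()
    for _ in range(20):u=d/(1+p['k1']*(u@u))
    return p['orientation']@np.r_[u,1]
def onz(p,uv,z):
    r=ray(p,uv);return p['eye']+r*(z-p['eye'][2])/r[2]
def proj(p,X):
    c=p['orientation'].T@(np.array(X)-p['eye']);u=c[:2]/c[2]
    return u*(1+p['k1']*(u@u))*K(p)+[p['cx'],p['cy']]
E
python3 - <<'E'
from h import *
a=cv2.imread('pics/scene0.png');b=cv2.imread('pics/side0.png')
A=cv2.resize(a[140:250,150:350],(800,440),interpolation=cv2.INTER_CUBIC)
B=cv2.resize(b[130:260,160:330],(800,612),interpolation=cv2.INTER_CUBIC)
cv2.imwrite('pics/c1.png',A);cv2.imwrite('pics/c2.png',cv2.resize(B,(784,600)))
ps=env.camera_params('scene');pd=env.camera_params('side')
print('blank',onz(ps,(203,208),.024),onz(pd,(290,176),.024))
print('grip',onz(ps,(259,208),.075),onz(pd,(236.5,163),.075))
E
```

```text
blank [ 0.44424796 -0.17042078  0.024     ] [ 0.42913334 -0.15782659  0.024     ]
grip [ 0.6091437  -0.09812894  0.075     ] [ 0.60933978 -0.10168765  0.075     ]
```

View pics/c1.png

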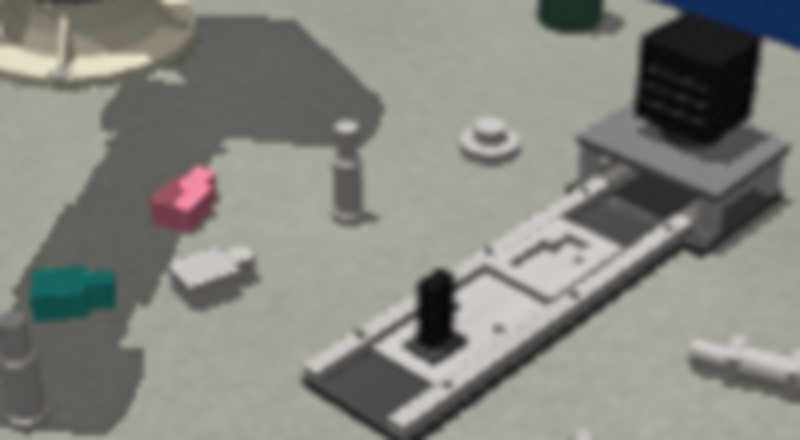

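Crop: the grey T is at about (203,207) in the scene picture, stem towards upper right. Pink and turquoise blanks sit beside it, and the aluminium carrier is in the rails with its pocket in the open. Moving over for a wrist look.

```bash
python3 -m inch '[[[0.35,0.46,0.08,0,0,0,0],[0.35,0.46,0.08,0,0,0,0],[0.35,0.46,0.08,0,0,0,0],[0.35,0.46,0.08,0,0,0,0],[0.35,0.46,0.08,0,0,0,0],[0.35,0.46,0.08,0,0,0,0],[0.35,0.46,0.08,0,0,0,0],[0.35,0.46,0.08,0,0,0,0],[0.35,0.46,0.08,0,0,0,0],[0,0,0,0,0,0,0]]]'
python3 - <<'E'
from h import *
import pickle
p=env.camera_params('wrist');f=env.grab_frame('wrist');pickle.dump(p,open('pics/w1.pkl','wb'))
cv2.imwrite('pics/w1.png',f[...,::-1]);cv2.imwrite('pics/w1v.png',cv2.resize(f[...,::-1],(800,600)));print(p)
E
```

```text
time: 1.1
position: [0.4832, -0.1652, 0.2964]
eef_rot: [[-0.907, -0.42, -0.0], [-0.42, 0.907, 0.001], [-0.0, 0.001, -1.0]]
contact_force: [0.2, -0.9, -0.2]
finger_gap: 0.0855
grasp_force: 0.0
{'fov_y': 61.781118121954734, 'cx': 248.53181617922897, 'cy': 187.31136737341592, 'k1': -0.04689852387171144, 'eye': array([ 0.41826133, -0.19557215,  0.43072301]), 'orientation': array([[-4.21487353e-01,  8.69682734e-01,  2.56905339e-01],
       [ 9.06834097e-01,  4.04039799e-01,  1.20015669e-01],
       [ 5.75573944e-04,  2.83555608e-01, -9.58955622e-01]])}
```

View pics/w1v.png

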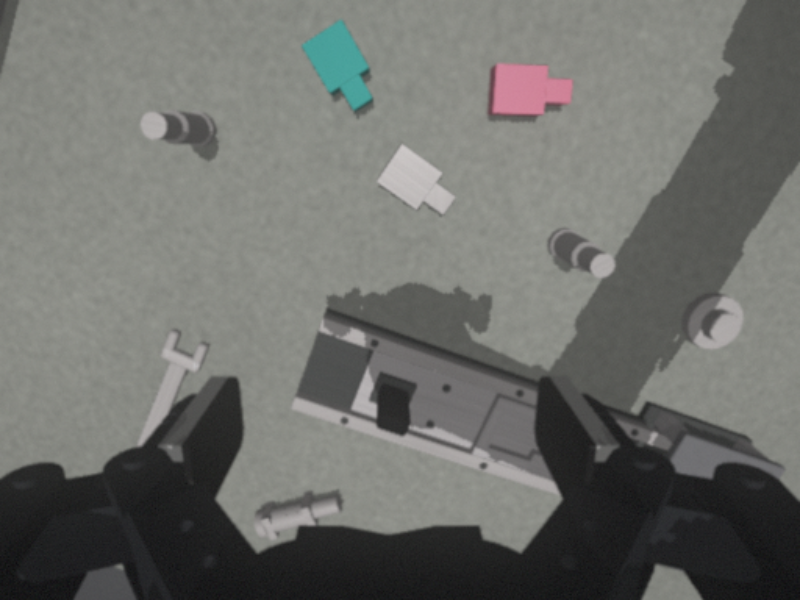

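Wrist view: grey blank at (415,180), stem towards the lower right; pink T at (525,90), turquoise T at (338,65); the carrier's grip at (393,405), its pocket half hidden by a finger at (520,430). Measuring the blank.

```bash
cat >> h.py <<'E'
def pca_blank(pts):
    """T top outline (N,2) metres -> origin, heading of stem, via min-area rectangle"""
    (c,s,a)=cv2.minAreaRect((pts*1000).astype(np.float32))
    return np.array(c)/1000,s,a
def blank(im,p,box,z,thr):
    x0,y0,x1,y1=box
    g=cv2.GaussianBlur(cv2.resize(im[y0:y1,x0:x1],None,fx=4,fy=4,interpolation=cv2.INTER_CUBIC),(5,5),0)
    m=(g.min(2)>thr).astype(np.uint8)
    c=max(cv2.findContours(m,cv2.RETR_EXTERNAL,cv2.CHAIN_APPROX_NONE)[0],key=cv2.contourArea)[:,0]
    pts=np.array([onz(p,((u+.5)/4-.5+x0,(v+.5)/4-.5+y0),z)[:2] for u,v in c])
    ctr,s,a=pca_blank(pts)
    M=cv2.moments((pts*1e4).astype(np.float32).reshape(-1,1,2));com=np.array([M['m10'],M['m01']])/M['m00']/1e4
    R=cv2.boxPoints(((0,0),s,a));e=[R[1]-R[0],R[2]-R[1]];L=max(e,key=np.linalg.norm)
    h=L/np.linalg.norm(L)
    if h@(com-ctr)>0:h=-h
    return ctr,s,np.degrees(np.arctan2(h[1],h[0])),com,M['m00']/1e8*1e6
E
python3 - <<'E'
from h import *
import pickle
p=pickle.load(open('pics/w1.pkl','rb'));im=cv2.imread('pics/w1.png')
g=im.min(2);print(g[100:128:4,240:296:4])
for t in(125,135,145):print(blank(im,p,(234,88,298,142),.024,t))
def P(u,v,z):return (onz(p,(u/1.5625,v/1.5625),z)[:2]*1000).round(1)
print('rail far outer edge',P(293,405,.022),P(560,490,.022))
print('base end',P(330,312,.01),P(293,405,.01))
print('plate tail',P(372,350,.015),P(352,412,.015));print('grip top',P(396,425,.075))
print('pink',P(525,90,.024),P(492,112,.024),'hood front',P(680,430,.056))
E
```

```text
[[137 134 135 184 195 193 195 175 137 140 134 138 141 134]
 [133 144 141 189 191 193 192 194 193 131 135 134 138 137]
 [133 131 194 191 189 190 194 190 191 193 151 134 138 139]
 [141 181 192 191 190 191 188 191 190 188 190 135 139 140]
 [141 190 187 193 187 188 194 186 188 190 129 138 138 140]
 [136 109 187 183 187 189 187 190 186 177 191 146 135 137]
 [132 131 133 131 186 186 190 185 182 188 189 188 176 136]]
(array([ 0.43326797, -0.16460936]), (65.63916015625, 80.97599029541016), np.float32(115.015465), array([ 0.43365826, -0.16486934]), 5197.221619152725)
(array([ 0.43322464, -0.16442906]), (65.6384506225586, 80.5477294921875), np.float32(-64.92792), array([ 0.42707546, -0.15937315]), 3253.7788749982415)
(array([ 0.43463577, -0.16056238]), (60.38984298706055, 36.56818389892578), np.float32(80.87879), array([ 0.43401249, -0.16467483]), 1763.2796689009667)
rail far outer edge [ 661.6 -178.3] [639.4  92.3]
base end [ 568.9 -182.2] [ 668.7 -177.8]
plate tail [ 584.3 -134.2] [ 649.2 -125.4]
grip top [611.7 -98.6]
pink [ 337.  -118.1] [ 362.  -133.4] hood front [524.7 133.1]
```

```bash
python3 -m inch '[[[-0.088,0,-0.35,0,0,0.0445,0.25],[-0.088,0,-0.35,0,0,0.0445,0.25],[-0.088,0,-0.35,0,0,0.0445,0.25],[-0.088,0,-0.35,0,0,0.0445,0.25],[-0.088,0,-0.35,0,0,0.0445,0.25],[-0.088,0,-0.35,0,0,0.0445,0.25],[-0.088,0,-0.35,0,0,0.0445,0.25],[0,0,0,0,0,0,0.25],[0,0,0,0,0,0,0.25]]]'
python3 - <<'E'
from h import *
import pickle
p=env.camera_params('wrist');f=env.grab_frame('wrist');pickle.dump(p,open('pics/w2.pkl','wb'))
im=f[...,::-1];cv2.imwrite('pics/w2.png',im)
print(proj(p,[.4346,-.1606,.024]))
p1=pickle.load(open('pics/w1.pkl','rb'));i1=cv2.imread('pics/w1.png')
for t in(158,165,172):print(blank(i1,p1,(234,88,298,142),.024,t))
E
```

```text
time: 2.05
position: [0.4313, -0.1698, 0.1015]
eef_rot: [[-0.167, -0.986, -0.0], [-0.986, 0.167, -0.001], [0.001, 0.0, -1.0]]
contact_force: [0.6, 0.2, 1.4]
finger_gap: 0.0642
grasp_force: 0.0
[246.57690477 213.23007132]
(array([ 0.43482037, -0.1606842 ]), (59.05828094482422, 35.48878860473633), np.float32(80.344696), array([ 0.43405643, -0.1648169 ]), 1683.8974435558914)
(array([ 0.43478741, -0.16069891]), (58.57917404174805, 34.932804107666016), np.float32(80.321556), array([ 0.4340621 , -0.16491671]), 1642.1779390716554)
(array([ 0.43472928, -0.16073639]), (58.0168571472168, 34.61656188964844), np.float32(80.562904), array([ 0.43404918, -0.16503375]), 1597.0710084638)
```

View pics/w2.png

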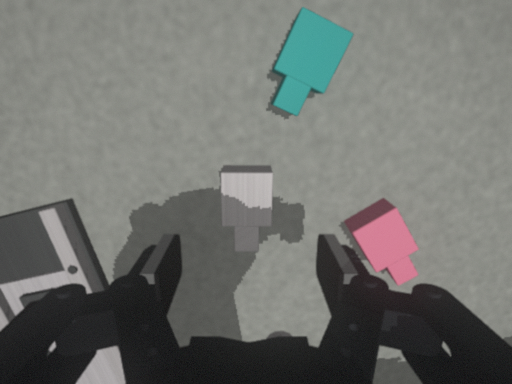

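Wrist view: the grey blank at (247,210) is centred and square between the fingers, pink at (385,235) is clear of them. Descending to grip.

```bash
python3 -m inch '[[[0.031,0.04,-0.264,0,0,0,0.25],[0,0,-0.264,0,0,0,0.25],[0,0,-0.264,0,0,0,0.25],[0,0,-0.264,0,0,0,0.25],[0,0,0,0,0,0,0.25],[0,0,0,0,0,0,0.9],[0,0,0,0,0,0,0.9],[0,0,0,0,0,0,0.9],[0,0,0,0,0,0,0.9]]]' 50
```

```text
time: 3.0
position: [0.4352, -0.1661, 0.0183]
eef_rot: [[-0.163, -0.987, 0.003], [-0.987, 0.163, -0.001], [0.0, -0.003, -1.0]]
contact_force: [-1.9, 0.6, 5.3]
finger_gap: 0.0346
grasp_force: 51.0
```

```bash
python3 -m inch '[[[0,0,0.55,0,0,0,0.9],[0,0,0.55,0,0,0,0.9],[0,0,0.55,0,0,0,0.9],[0.298,0.475,0.125,0,0,0.0111,0.9],[0.298,0.475,0.125,0,0,0.0111,0.9],[0.298,0.475,0.125,0,0,0.0111,0.9],[0.298,0.475,0.125,0,0,0.0111,0.9],[0.298,0.475,0.125,0,0,0.0111,0.9],[0.298,0.475,0.125,0,0,0.0111,0.9],[0.298,0.475,0.125,0,0,0.0111,0.9]]]' && python3 -m inch '[[[0,0,0,0,0,0,0.9],[0,0,0,0,0,0,0.9]]]'
python3 - <<'E'
from h import *
import pickle
p=env.camera_params('wrist');f=env.grab_frame('wrist');pickle.dump(p,open('pics/w3.pkl','wb'))
im=f[...,::-1];cv2.imwrite('pics/w3.png',im);cv2.imwrite('pics/w3v.png',cv2.resize(im,(800,600),interpolation=cv2.INTER_CUBIC))
print(proj(p,[.602,.035,.024]))
E
```

```text
time: 4.0
position: [0.6011, 0.102, 0.2195]
eef_rot: [[0.082, -0.997, 0.0], [-0.997, -0.082, 0.001], [-0.001, -0.0, -1.0]]
contact_force: [1.4, -1.2, -3.4]
finger_gap: 0.0348
grasp_force: 52.1
time: 4.2
position: [0.6007, 0.1013, 0.2182]
eef_rot: [[0.082, -0.997, -0.001], [-0.997, -0.082, 0.0], [-0.0, 0.001, -1.0]]
contact_force: [-0.4, 0.5, -3.1]
finger_gap: 0.0348
grasp_force: 52.2
[253.07154607  99.16234504]
```

View pics/w3v.png

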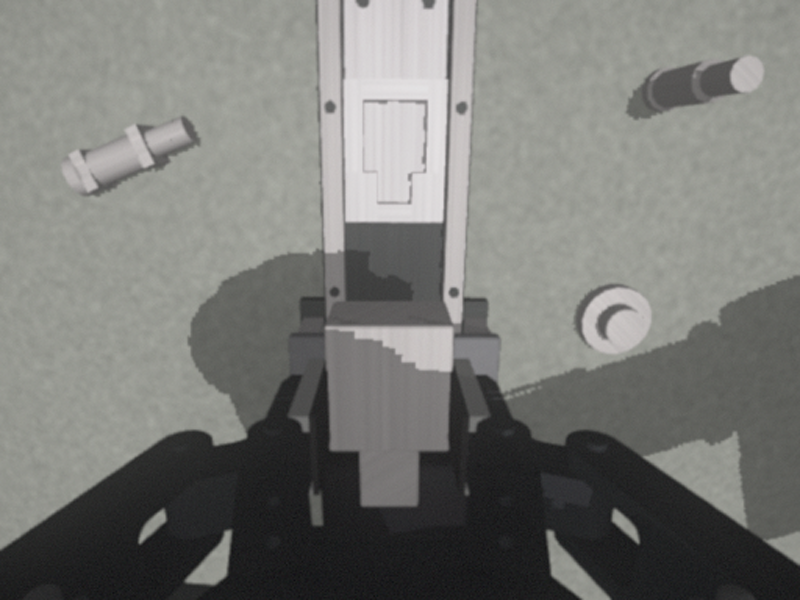

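Wrist view: pocket outline from (363,100) to (428,172) with its stem to (411,204), nose edge at y=221, held blank's top from (327,325) to (453,325) with its stem ending at y≈505. Measuring both with the same camera.

```bash
python3 - <<'E'
from h import *
import pickle
p=pickle.load(open('pics/w3.pkl','rb'));g=cv2.imread('pics/w3.png',0).astype(float)
def edge(line,n=1):
    d=np.diff(cv2.GaussianBlur(line.reshape(1,-1),(3,1),0)[0]);return d
# nose & rear edge rows, side edges, subpixel
def peak(d,lo,hi,sgn):
    s=np.clip(sgn*d[lo:hi],0,None);k=s.argmax();w=s[max(k-1,0):k+2];return lo+max(k-1,0)+(w*np.arange(len(w))).sum()/w.sum()+.5
P=lambda u,v,z:onz(p,(u,v),z)[:2]*1000
for u in(232,250,275):
    v=peak(edge(g[:,u]),135,150,-1);print('nose',u,v,P(u,v,.024).round(1))
for v in(65,80,100,120,135):
    l=peak(edge(g[v]),212,226,1);r=peak(edge(g[v]),278,292,-1);print('sides',v,l,r,P(l,v,.024).round(1),P(r,v,.024).round(1))
    l2=peak(edge(g[v]),226,238,-1) if v<110 else peak(edge(g[v]),236,244,-1);r2=peak(edge(g[v]),268,278,1) if v<110 else peak(edge(g[v]),258,268,1)
    print('  pocket',l2,r2,P(l2,v,.024).round(1),P(r2,v,.024).round(1))
zt=.2239
for v in(222,250,270):
    l=peak(edge(g[v]),202,216,1);r=peak(edge(g[v]),280,295,-1);print('blank',v,l,r,P(l,v,zt).round(1),P(r,v,zt).round(1))
for u in(225,250,275):
    v=peak(edge(g[:,u]),200,214,1);print('back',v,P(u,v,zt).round(1))
v=peak(edge(g[:,250]),315,330,-1);print('stem end',v,P(250,v,zt).round(1))
for v in(300,315):
    l=peak(edge(g[v]),224,236,1);r=peak(edge(g[v]),262,274,-1);print('stem',l,r,P(l,v,zt).round(1),P(r,v,zt).round(1))
E
```

```text
nose 232 141.5855855855856 [619.9  78.8]
nose 250 141.70971867007674 [601.5  77.4]
nose 275 141.72029702970298 [575.9  75.3]
sides 65 219.87307692307692 285.524 [636.7   5.7] [5.735e+02 4.000e-01]
  pocket 231.50518134715026 273.36833855799375 [625.5   4.7] [585.2   1.4]
sides 80 219.9608695652174 285.04545454545456 [635.8  19.5] [572.4  14.2]
  pocket 231.05128205128204 273.28014184397165 [625.   18.7] [583.9  15.2]
sides 100 220.45652173913044 284.4166666666667 [634.2  38.5] [570.9  33.2]
  pocket 231.05405405405406 272.54137931034484 [623.7  37.6] [582.7  34.2]
sides 120 220.80864197530863 283.60696517412936 [632.6  58. ] [569.6  52.7]
  pocket 240.0483870967742 263.80120481927713 [613.3  56.4] [589.5  54.4]
sides 135 220.9368932038835 283.13473053892216 [631.6  73. ] [568.4  67.7]
  pocket 237.5 266.25 [614.8  71.6] [585.5  69.2]
blank 222 207.66296296296295 289.3468085106383 [620.2  84.4] [585.   81.5]
blank 250 209.46153846153845 287.5108695652174 [618.8  97.8] [584.2  94.9]
blank 270 210.3918032786885 286.6418685121107 [617.9 107.8] [583.4 105. ]
back 208.37622149837134 [613.1  77.5]
back 208.47916666666666 [602.5  76.7]
back 208.44654088050314 [591.8  75.8]
stem end 323.616935483871 [597.5 135.7]
stem 229.53636363636363 267.5038167938931 [608.2 123.1] [590.4 121.6]
stem 230.40706319702602 267.48297872340424 [607.2 131.5] [589.6 130. ]
```

```bash
python3 -m inch '[[[0.016,-0.456,0,0,0,-0.001,0.9],[0.016,-0.456,0,0,0,-0.001,0.9],[0,0,-0.52,0,0,0,0.9],[0,0,-0.52,0,0,0,0.9],[0,0,-0.52,0,0,0,0.9],[0,0,-0.52,0,0,0,0.9],[0,0,0,0,0,0,0.9],[0,0,0,0,0,0,0.9]]]'
python3 - <<'E'
from h import *
import pickle
p=env.camera_params('wrist');f=env.grab_frame('wrist');pickle.dump(p,open('pics/w4.pkl','wb'))
im=f[...,::-1];cv2.imwrite('pics/w4.png',im)
s=env.grab_frame('scene')[...,::-1];d=env.grab_frame('side')[...,::-1];cv2.imwrite('pics/s4.png',s);cv2.imwrite('pics/d4.png',d)
w=cv2.resize(im[60:384,120:380],(480,598),interpolation=cv2.INTER_CUBIC)
z=lambda i,x,y:cv2.resize(i[y:y+75,x:x+80],(320,299),interpolation=cv2.INTER_CUBIC)
a,b=proj(env.camera_params('scene'),[.603,.033,.03]),proj(env.camera_params('side'),[.603,.033,.03]);print(a,b)
cv2.imwrite('pics/v4.png',np.hstack([w,np.vstack([z(s,int(a[0])-40,int(a[1])-40),z(d,int(b[0])-40,int(b[1])-40)])]))
E
```

```text
time: 5.05
position: [0.6033, 0.0262, 0.0532]
eef_rot: [[0.074, -0.997, 0.0], [-0.997, -0.074, -0.001], [0.001, 0.0, -1.0]]
contact_force: [0.4, 0.3, -2.1]
finger_gap: 0.0348
grasp_force: 52.2
[288.80689085 202.2047158 ] [222.86919016 197.94918393]
```

View pics/v4.png

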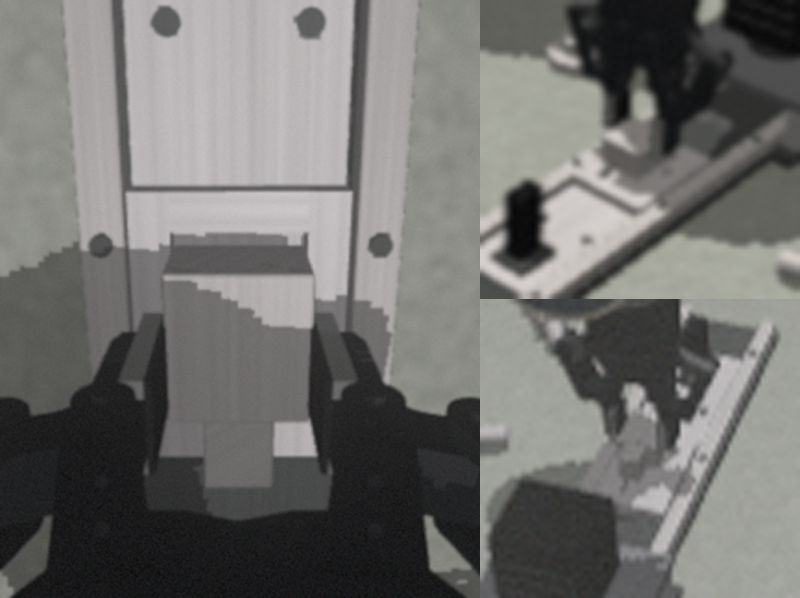

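Crop: blank above the pocket, its top rear edge at v=274 (u 163–314), its lower rear edge at v≈246; the pocket's rear corners at about (171,234) and (307,234); carrier sides at u≈126 and 352. Looks nearly aligned; working out the remaining offset.

```bash
python3 - <<'E'
from h import *
import pickle
p=pickle.load(open('pics/w4.pkl','rb'))
k=480/260.
P=lambda u,v,z:(onz(p,((u+.5)/k-.5+120,(v+.5)/k-.5+60),z)[:2]*1000).round(1)
print('pocket rear corners',P(171,234,.024),P(307,234,.024))
print('carrier side',P(127,192,.024),P(352,192,.024),P(126.5,230,.024),P(352.5,230,.024))
print('blank top rear',P(163,274,.0589),P(314,274,.0589))
print('blank bot rear',P(168,246,.0349),P(309,246,.0349))
print('stem end',P(204,487,.0589),P(272,487,.0589))
g=cv2.imread('pics/w4.png',0);print(g[178:212,230]);print(g[180:194,205:220]);print(g[180:194,280:294])
E
```

```text
pocket rear corners [624.6   3.5] [585.6   0.6]
carrier side [637.6  -7.9] [574.2 -12.7] [637.4   3.3] [572.6  -1.6]
blank top rear [622.7   2.8] [5.879e+02 2.000e-01]
blank bot rear [624.2   3.7] [586.2   0.8]
stem end [609.8  61.3] [592.1  59.9]
[187 183 184 184 186 190 187 184 182 168 133 120 123 122 111  95  88  86
  87  87  87  89  90  87  88  89  87  86  89  93 113 146 165 172]
[[183 180 182 181 183 185 184 183 183 180 183 181 184 184 182]
 [183 181 181 182 181 185 185 183 185 182 182 183 182 183 185]
 [182 180 181 182 184 186 185 184 183 186 185 184 184 185 183]
 [182 179 181 180 182 185 187 187 186 186 187 186 186 185 184]
 [183 180 181 180 185 183 185 184 185 185 186 184 187 185 186]
 [182 180 180 179 181 185 182 170 171 180 184 182 183 184 186]
 [184 182 180 183 182 187 175 138 137 158 166 168 167 169 169]
 [183 181 180 183 182 185 175 121 102 125 131 132 131 132 130]
 [182 179 181 182 183 186 173 117  90 110 117 115 117 119 118]
 [183 182 180 182 181 185 175 116  91 112 119 120 118 118 117]
 [183 180 178 179 181 187 174 117  90 112 118 119 120 116 120]
 [181 168 166 177 18
[... 296 characters left out ...]
0 190 191 191 190 190 190 192 191 190 188 185 186]
 [192 192 193 192 191 192 190 190 190 188 189 188 186 187]
 [190 193 189 190 190 189 189 189 190 190 188 187 183 187]
 [187 187 188 187 177 170 174 181 186 188 189 186 186 185]
 [184 184 185 177 148 127 135 169 187 188 189 185 186 185]
 [180 181 180 161 128 100 118 173 186 190 188 185 185 185]
 [180 182 172 141 115  89 116 176 189 188 187 187 182 185]
 [179 180 173 135 111  91 116 176 189 188 188 185 185 185]
 [179 183 174 133 111  93 115 175 190 189 188 185 183 185]
 [178 181 172 134 111  93 115 176 189 188 187 186 184 185]
 [159 161 154 123 107  89 116 176 189 189 186 186 183 186]
 [109 112 107  98  98  90 119 177 189 188 188 184 184 184]]
```

```bash
python3 -m inch '[[[-0.002,0.028,0,0,0,0,0.9],[0,0,0,0,0,0,0.9],[0,0,-0.06,0,0,0,0.9],[0,0,-0.05,0,0,0,0.9],[0,0,-0.05,0,0,0,0.9],[0,0,-0.04,0,0,0,0.9],[0,0,0,0,0,0,0.9]]]'
```

```text
time: 5.9
position: [0.6027, 0.0294, 0.0351]
eef_rot: [[0.074, -0.997, -0.002], [-0.997, -0.074, -0.0], [0.0, 0.002, -1.0]]
contact_force: [-1.0, 0.0, -3.0]
finger_gap: 0.0345
grasp_force: 52.1
```

```bash
python3 -m inch '[[[0,0,-0.02,0,0,0,0.9],[0,0,0,0,0,0,0.9],[0,0,0,0,0,0,0.4],[0,0,0,0,0,0,0.4],[0,0,0.1,0,0,0,0.3],[0,0,0.5,0,0,0,0.3],[0,0,0.6,0,0,0,0.3],[0,0,0.4,0,0,0,0.3]]]'
python3 - <<'E'
from h import *
import pickle
p=env.camera_params('wrist');f=env.grab_frame('wrist');pickle.dump(p,open('pics/w5.pkl','wb'))
im=f[...,::-1];cv2.imwrite('pics/w5.png',im)
s=env.grab_frame('scene')[...,::-1]
w=cv2.resize(im[60:330,130:350],(480,589),interpolation=cv2.INTER_CUBIC)
z=cv2.resize(s[140:250,228:348],(320,294),interpolation=cv2.INTER_CUBIC)
cv2.imwrite('pics/v5.png',np.hstack([w,np.vstack([z,np.zeros((295,320,3),np.uint8)])]))
E
```

```text
time: 6.7
position: [0.6044, 0.0293, 0.1672]
eef_rot: [[0.075, -0.997, 0.005], [-0.997, -0.075, 0.0], [0.0, -0.005, -1.0]]
contact_force: [1.5, 0.4, 0.1]
finger_gap: 0.0597
grasp_force: 0.0
```

View pics/v5.png

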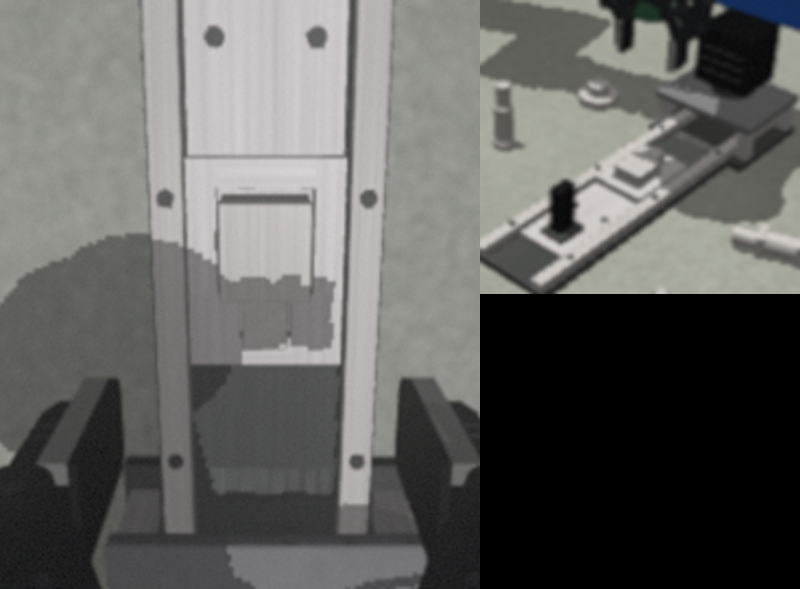

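The blank is seated flat in the pocket (top at crop (217–313,200)), nose and rails clear. Next, the grip.

```bash
python3 -m inch '[[[0.037,-0.545,0,0,0,0,0.3],[0.037,-0.545,0,0,0,0,0.3],[0.037,-0.545,0,0,0,0,0.3],[0,0,-0.5,0,0,0,0.3],[0,0,-0.5,0,0,0,0.3],[0,0,-0.46,0,0,0,0.3],[0,0,0,0,0,0,0.3],[0,0,0,0,0,0,0.3]]]'
python3 - <<'E'
from h import *
p=env.camera_params('wrist');f=env.grab_frame('wrist');im=f[...,::-1]
z=env.grab_frame('scene')[...,::-1][140:250,200:320]
cv2.imwrite('pics/v6.png',np.hstack([cv2.resize(im,(480,360)),cv2.resize(z,(320,360),interpolation=cv2.INTER_CUBIC)]))
E
```

```text
time: 7.6
position: [0.6125, -0.1016, 0.0467]
eef_rot: [[0.075, -0.997, 0.0], [-0.997, -0.075, -0.001], [0.001, -0.0, -1.0]]
contact_force: [0.7, -0.1, 1.6]
finger_gap: 0.0602
grasp_force: 0.0
```

View pics/v6.png

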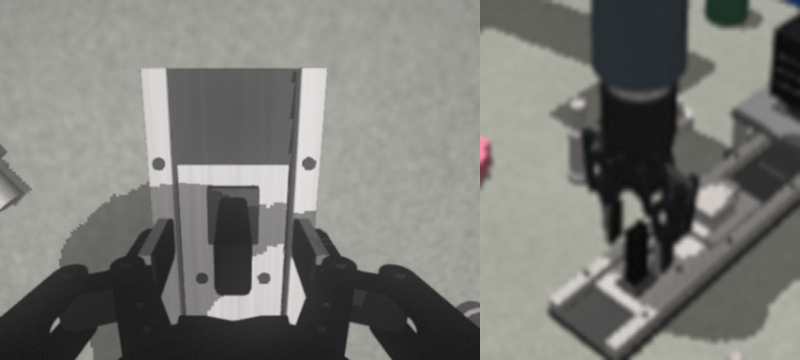

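The grip at (233,245) sits centred between the fingers. Closing.

```bash
python3 -m inch '[[[0,0,0,0,0,0,0.95],[0,0,0,0,0,0,0.95],[0,0,0,0,0,0,0.95],[0,0,0,0,0,0,0.95],[0,0,0,0,0,0,0.95]]]' 40
```

```text
time: 8.2
position: [0.6128, -0.1012, 0.0466]
eef_rot: [[0.075, -0.997, 0.002], [-0.997, -0.075, -0.0], [0.0, -0.002, -1.0]]
contact_force: [-0.9, 1.0, 4.6]
finger_gap: 0.0155
grasp_force: 40.5
```

```bash
python3 -m inch '[[[-0.005,0.06,0,0,0,0,0.95],[-0.0097,0.125,0,0,0,0,0.95],[-0.0097,0.125,0,0,0,0,0.95],[-0.0097,0.125,0,0,0,0,0.95],[-0.005,0.06,0,0,0,0,0.95]]]'
```

```text
time: 8.7
position: [0.6094, -0.0632, 0.0466]
eef_rot: [[0.075, -0.997, 0.001], [-0.997, -0.075, -0.003], [0.003, -0.001, -1.0]]
contact_force: [0.4, -8.2, 3.7]
finger_gap: 0.0154
grasp_force: 40.3
```

```bash
python3 -m inch '[[[-0.0097,0.125,0,0,0,0,0.95],[-0.0097,0.125,0,0,0,0,0.95],[-0.0097,0.125,0,0,0,0,0.95],[-0.0097,0.125,0,0,0,0,0.95],[-0.0097,0.125,0,0,0,0,0.95],[-0.0097,0.125,0,0,0,0,0.95],[-0.0097,0.125,0,0,0,0,0.95],[-0.0097,0.125,0,0,0,0,0.95],[-0.0097,0.125,0,0,0,0,0.95]]]'
python3 - <<'E'
from h import *
im=env.grab_frame('wrist')[...,::-1]
s=env.grab_frame('scene')[...,::-1][110:240,240:370];d=env.grab_frame('side')[...,::-1][150:270,160:280]
z=lambda i,w,h:cv2.resize(i,(w,h),interpolation=cv2.INTER_CUBIC)
cv2.imwrite('pics/v7.png',np.hstack([z(s,400,400),z(d,400,400)]))
E
```

```text
time: 9.6
position: [0.6024, 0.0263, 0.0466]
eef_rot: [[0.074, -0.997, 0.001], [-0.997, -0.074, -0.004], [0.004, -0.001, -1.0]]
contact_force: [1.1, -8.6, 5.4]
finger_gap: 0.0156
grasp_force: 40.5
```

View pics/v7.png

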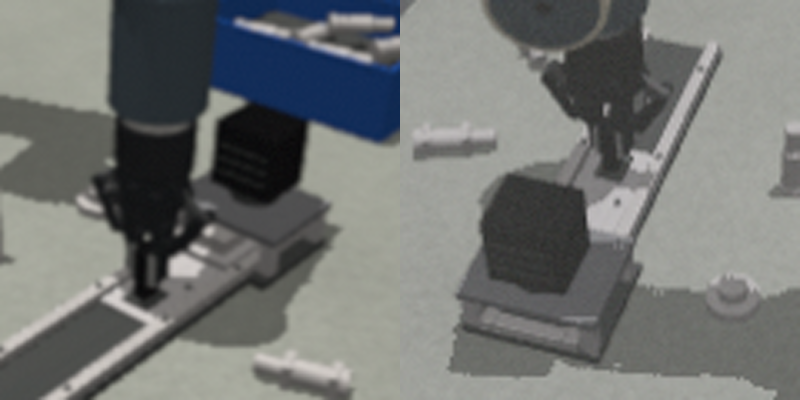

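The carrier slides in the rails with the blank just entering under the hood roof (scene crop (230,240)), about 35 mm still to go. Continuing gently to the stop.

```bash
python3 -m inch '[[[-0.0097,0.125,0,0,0,0,0.95],[-0.0097,0.125,0,0,0,0,0.95],[-0.007,0.09,0,0,0,0,0.95],[-0.004,0.05,0,0,0,0,0.95],[0,0,0,0,0,0,0.95]]]'; python3 -m inch '[[[-0.002,0.025,0,0,0,0,0.95],[-0.002,0.025,0,0,0,0,0.95],[0,0,0,0,0,0,0.95]]]'
```

```text
time: 10.25
position: [0.5999, 0.0581, 0.0466]
eef_rot: [[0.075, -0.997, 0.001], [-0.997, -0.075, -0.003], [0.003, -0.001, -1.0]]
contact_force: [0.7, -5.3, 5.5]
finger_gap: 0.0153
grasp_force: 40.6
time: 10.55
position: [0.5997, 0.0607, 0.0466]
eef_rot: [[0.075, -0.997, 0.001], [-0.997, -0.075, -0.004], [0.004, -0.0, -1.0]]
contact_force: [1.4, -9.9, 5.5]
finger_gap: 0.0157
grasp_force: 40.5
```

```bash
for i in 1 2; do python3 -m inch '[[[-0.0015,0.02,0,0,0,0,0.95],[-0.0015,0.02,0,0,0,0,0.95],[0,0,0,0,0,0,0.95]]]' | grep -E 'pos|contact'; done
```

```text
position: [0.5996, 0.0608, 0.0468]
contact_force: [3.1, -20.8, 4.3]
position: [0.5996, 0.061, 0.0476]
contact_force: [3.7, -31.8, 7.3]
```

Stalled at the stop with the force rising. I'll ease the push partly off, keeping a little preload, let go, rise and look.

```bash
python3 -m inch '[[[0.0015,-0.02,0,0,0,0,0.95],[0,0,0,0,0,0,0.95],[0,0,0,0,0,0,0.4],[0,0,0,0,0,0,0.4],[0,0,0,0,0,0,0.4]]]'; python3 -m inch '[[[0,0,0.2,0,0,0,0.4],[0,-0.2,0.5,0,0,0,0.4],[0,-0.2,0.5,0,0,0,0.4],[0,-0.2,0.3,0,0,0,0.4],[0,0,0,0,0,0,0.4]]]'
python3 - <<'E'
from h import *
import pickle
p=env.camera_params('wrist');im=env.grab_frame('wrist')[...,::-1];pickle.dump(p,open('pics/w8.pkl','wb'));cv2.imwrite('pics/w8.png',im)
s=env.grab_frame('scene')[...,::-1];d=env.grab_frame('side')[...,::-1];cv2.imwrite('pics/s8.png',s);cv2.imwrite('pics/d8.png',d)
z=lambda i,w,h:cv2.resize(i,(w,h),interpolation=cv2.INTER_CUBIC)
cv2.imwrite('pics/v8.png',np.hstack([z(im,480,600),np.vstack([z(s[110:250,210:360],320,300),z(d[140:270,160:300],320,300)])]))
E
```

```text
time: 11.65
position: [0.5985, 0.0687, 0.0451]
eef_rot: [[0.074, -0.997, -0.001], [-0.997, -0.074, 0.0], [-0.0, 0.001, -1.0]]
contact_force: [-0.6, -0.4, -0.1]
finger_gap: 0.0512
grasp_force: 0.0
time: 12.15
position: [0.601, 0.0197, 0.1702]
eef_rot: [[0.074, -0.997, 0.008], [-0.997, -0.074, 0.001], [-0.0, -0.008, -1.0]]
contact_force: [-0.4, -0.4, 0.3]
finger_gap: 0.0515
grasp_force: 0.0
```

View pics/v8.png

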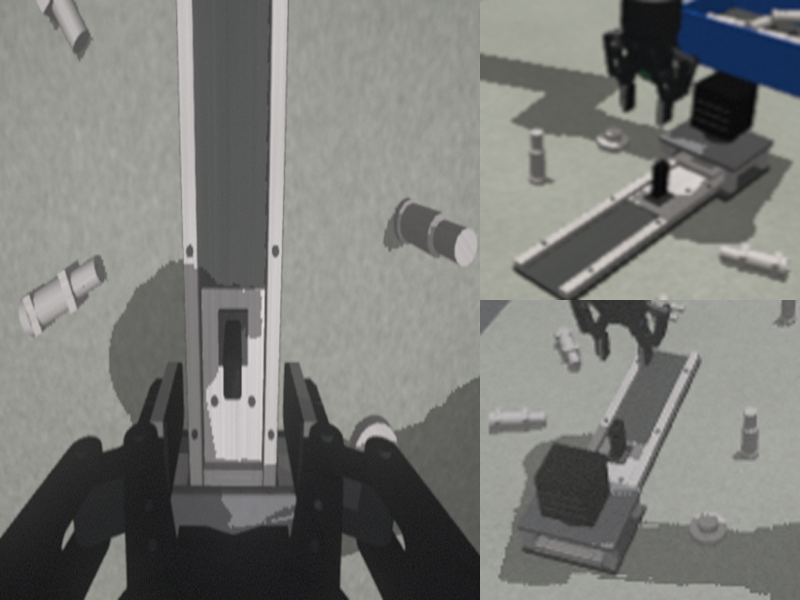

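```bash
python3 - <<'E'
from h import *
import pickle
p=pickle.load(open('pics/w8.pkl','rb'));g=cv2.imread('pics/w8.png',0)
print('tail col',g[178:192,225],'hood col',g[290:322,250],g[290:322,200])
for z,v,u in((.015,184.5,248),(.056,312,248),(.046,312,248),(.024,296,250)):print(z,v,onz(p,(u,v),z)*1000)
# far camera: fixture base end & tail/hood along the rails
for n in('scene','side'):
    q=env.camera_params(n);f=np.array([-.0767,.997,0])
    # expected home points from tail measured
    t=onz(p,(248,184.5),.015);print(n,'tail->',proj(q,t))
p1=pickle.load(open('pics/w1.pkl','rb'));print('base end',onz(p1,(330/1.5625,316/1.5625),.01)*1000,onz(p1,(324/1.5625,318/1.5625),.022)*1000,onz(p1,(293/1.5625,403/1.5625),.022)*1000)
E
```

```text
tail col [ 66  66  63  64  61  73  95 117 129 128 130 128 129 130] hood col [200 200 199 193 156 116  97  89  88  88  96 117 126 124 126 126 125 124
 123 124 114  82  65  68  69  79  98 115 125 128 128 126] [68 71 72 73 72 74 74 73 72 74 77 76 74 69 69 68 62 61 59 57 55 57 59 58
 56 63 71 75 80 80 77 81]
0.015 184.5 [602.3085797  30.5019451  15.       ]
0.056 312 [593.65137899 140.35196241  56.        ]
0.046 312 [593.17143599 148.1004935   46.        ]
0.024 296 [591.54157027 145.55658046  24.        ]
scene tail-> [287.81922971 206.49386259]
side tail-> [223.65339023 200.67259584]
base end [ 572.37250727 -180.77756877   10.        ] [ 571.84752855 -185.18910229   22.        ] [ 659.66900855 -179.07770741   22.        ]
```

The tail-to-hood distance measures 114.6 mm along y, against about 114.7 mm expected when fully home. The carrier also stalled under a rising force, so it is on the stop. The blank is under the hood and the gripper is clear.

```bash
python3 -c "
from bench import env
print(env.job_done())"
```

```text
the job is handed in; nothing more can be done
None
```

The blank is seated flat in the carrier's pocket, the carrier is home against the stop under the hood, the gripper has let go, and I handed the job in at about 12 s of the 51 s allowed.

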